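# Load the red topping jar and turn the carousel to the front

### The arm

A 6-joint arm with a two-finger parallel gripper is mounted at the origin on the work surface. World frame = base frame: x ahead of the robot, y to its left, z up, the work surface at z = 0. Lengths are in m, angles in degrees, forces in N, time in s.
With the tool pointing down it reaches from about 0.3 to 0.775 m from the base axis. Payload 14.6 kg.
Tool frame: the origin (TCP) lies between the finger pads; the fingertips stand 11 mm ahead of it and the grasp point (between the pads) lies 8 mm behind it; z points along the fingers, y is the line along which they close (so a half turn about z gives the same grasp; the last joint's range is limited). The gripper opens to 94 mm and grips with 3 to 60 N. Pads are 16 mm wide; open, the fingers measure 119 mm over their backs; the gripper's body (75 mm by 177 mm) begins 78 mm behind the grasp point.
Start: joints at [-72.8, 17.183, 87.147, -0, 75.671, -3.816], TCP at [0.197, -0.513, 0.216] pointing down, gripper open.
Joint ranges: [-173.82, 173.82], [-45.26, 126.66], [13.44, 144.39], [-59.66, 239.66], [0, 175.72], [-146.38, 146.38]. Speed limits (degrees/s): [127.2, 127.2, 147.25, 180, 180, 180].

### API

Orientations are given as [roll, pitch, yaw] about the fixed x, y, z axes, in that order (R = Rz(yaw) Ry(pitch) Rx(roll)).
In Python, from bench import manip gives the robot as it stands. Calls block until the motion is done:
- manip.move_to(position, orientation): joint-space move of the TCP to a pose.
- manip.move_l(position, velocity=0.15, orientation=None): straight line of the TCP; orientation=None keeps the orientation; velocity is the mean speed in m/s.
- manip.goto_joints(angles): joint-space move.
- manip.command_gripper(opening, effort=None): opening from 0.0 (shut) to 1.0 (fully open); effort is the grip in N (None keeps the last); returns when the fingers have stopped.
- manip.dwell(seconds).
- manip.solve_ik(position, orientation): joint angles nearest the present ones, or None.
- manip.read_camera(name): name is "scene" or "top" or "wrist"; returns (picture, depth): 384x512x3 uint8, blue, green, red; 384x512 float32, m along the optical axis (not along the pixel's ray), 0 where there is no reading.
- manip.camera_params(name): a dict with "mtx" (3x3 intrinsics, pixels), "position" and "attitude" of the camera in the world. Camera axes: x right, y down, z forward; pixel columns grow to the right and rows downward; lengths in m; the calibration is good to about 2 mm. A picture is of the moment at which its call begins: read the wrist's pose just before it. camera_params takes no time and is no camera call; for the wrist camera it gives the pose at the moment of the call.
A pose or a line that the arm cannot do raises manip.Unreachable and nothing moves.
- manip.job_done(): hands the job in; it is judged then, once.
Trained networks look in the newest picture that a camera, given by its name, has taken for a name from the list of things; names that differ only in an ending like _2 or _b are one class to them, and where a whole thing is asked for, a point or a joint stands for the part that bears it (a point fixed in the world has none). Each returns a list of dicts, best first, with "confidence" (0 to 1); they miss things now and then, are a little off and sometimes report something else, mostly with a low value. They report only what shows in the picture. A call takes as long as a camera call.
- manip.search_frame(label, camera): "uv" ([column, row] in pixels, amid what is visible of it).
- manip.mark_of(label, camera): "uv" ([column, row] in pixels: a listed point, or the origin of a listed thing).
Readings, each from a call of its own:
- manip.read_clock(): time.
- manip.read_joint_positions(): joint angles.
- manip.read_joint_vel(): joint speeds.
- manip.read_effort(): joint torques, N m.
- manip.read_tool_pos(): TCP position.
- manip.read_orientation(): TCP orientation.
- manip.read_wrist_force(): force on the tool from outside, world axes, zero at the start.
- manip.read_torque(): the same for the moment, N m.
- manip.read_finger_gap(): opening from 0.0 (shut) to 1.0 (fully open).
- manip.read_grip_force(): force on a finger pad.
Only numpy, scipy, OpenCV 4.12 (cv2) and the standard library are available. Lean on these libraries where they do the work, as an engineer would, in place of code of your own. Each camera call takes 0.05 s, during which the arm holds its last target. There are 200 camera calls.

### The job

Put the red-lidded topping jar upright into the empty seat of the carousel and, with the jar in your grip, press it fully home so that the sprung pad under it goes all the way down. Then turn the carousel until that jar stands in line with the red pointer on the base, and finish while holding it still there, by the jar or the turntable: a spring swings it back if you let go. Keep the jar upright throughout and do not knock the other jars or the amber tub about.

Things in the scene. Friction and masses are not known exactly. Their poses are not given: they have to be found in the camera images.
- jar_red: The marked jar: white round jar with a red lid and a red band, loose on the table. 48 mm diameter, 110 mm tall (lid, 46 mm across, is the top 22 mm), about 0.24 kg; origin at the centre of its underside, z up. Straight-sided, can be gripped anywhere along its height.
- base: Carousel's fixed black base disc, 240 mm across, 12 mm thick, on the table, with a flat red pointer, 44 mm wide, that sticks out to 217 mm from the centre. Origin on the carousel's axis at table height; its x axis points along the red pointer (the front).
- carousel: The carousel's fixed pedestal, carrying the white turntable (280 mm across, its top 45 mm above the table) with five seats on a circle of 95 mm radius, 72 degrees apart: one empty, the other four holding fixed jars with white or steel lids whose tops are 157 mm above the table. In the middle stands a black ball knob, 38 mm across, top 120 mm above the table. Origin on the turntable's axis at table height; x points to where the empty seat is when the turntable is at rest.
- turntable (a joint): Angle of the turntable, rad; 0 at its rest stop, grows counter-clockwise seen from above, up to 1.9. A return spring pulls it to 0 with 0.08 N m at 0, rising to 0.18 N m at 1.2 rad (about 1 to 2 N at the seat). The empty seat always starts clockwise of the pointer, 0.6 to 1.2 rad, and has to be turned counter-clockwise.
- seat (a point): Centre of the empty seat, on the turntable's top face, 45 mm above the table, turning with it. Around it stands a black collar 24 mm tall with a 54 mm bore (3 mm clearance around the jar), flared at the top.
- pad (a joint): How far the orange sprung pad in the empty seat is pressed, m: 0 up, 0.010 fully down. It does not sink under the jar's weight; it starts to move at about 6 N and needs about 8 N in all (jar's weight included) for the full travel, and a friction catch keeps it down once pressed.
- pad_top (a point): Centre of the orange pad's top face, 51 mm across: 12 mm above seat when up, 2 mm when fully down. The jar's underside rests here.
- jar_green: Topping jar like the red one but with a green lid and band; not wanted. 48 mm across, 110 mm tall; origin at the centre of its underside, z up.
- jar_yellow: Topping jar like the red one but with a yellow lid and band; not wanted. 48 mm across, 110 mm tall; origin at the centre of its underside, z up.
- tub: Small round amber tub with a white lid, 80 mm across, 72 mm tall; loose bystander; origin at the centre of its underside, z up.

How it is judged:
By the outcome, as a careful person would: the job done as asked, in the order asked, and still so for the second after the job is handed in, while the arm keeps its last pose, push and grip.
It also fails if it takes over 48 s, if anything falls off the work surface, if the arm or the gripper's body presses on something with over 40 N, if the wrist force passes 120 N, or if a joint passes its speed limit or range.

## Working session

There is one attempt and no reset: what is moved stays moved. The work goes in short steps, each a Python script; the robot and the scene stay as the last script left them, time stands still between calls to the robot, and variables do not carry over. Pictures are saved under pics/ and viewed, at most 10 in all, crops included, and the job is handed in when it is done.

```bash
mkdir -p pics; cat > h.py <<'E'
import numpy as np, cv2
from bench import manip
from scipy.spatial.transform import Rotation as R
def cam(name):
    p=manip.camera_params(name); K=np.array(p["mtx"]); a=np.array(p["attitude"],float)
    Rm=a if a.shape==(3,3) else R.from_euler('xyz',a,degrees=True).as_matrix()
    return K,Rm,np.array(p["position"])
def ray_z(c,uv,z):
    K,Rm,t=c; d=Rm@np.linalg.solve(K,[uv[0],uv[1],1]); return t+d*(z-t[2])/d[2]
def cloud(c,dep):
    K,Rm,t=c; v,u=np.mgrid[:dep.shape[0],:dep.shape[1]]
    P=np.stack([(u-K[0,2])/K[0,0]*dep,(v-K[1,2])/K[1,1]*dep,dep],-1)
    return P@Rm.T+t
E
python3 - <<'E'
from h import *
print(manip.read_clock())
ims=[]
for n in("scene","top"):
    im,d=manip.read_camera(n); np.save(f"{n}.npy",d); cv2.imwrite(f"{n}_raw.png",im); ims.append(im)
    print(n,manip.camera_params(n))
    c=cam(n); P=cloud(c,d)
    for l,z in(("jar_red",0),("base",0),("carousel",0),("seat",.045),("pad_top",.057),("jar_green",0),("jar_yellow",0),("tub",0)):
        for r in manip.mark_of(l,n)[:2]:
            print(l,np.round(r["uv"],1),round(r["confidence"],2),ray_z(c,r["uv"],z).round(4))
    cv2.imwrite(f"pics/{n}.png",im)
E
```

```text
0.0
scene {'mtx': array([[398.02172969,   0.        , 258.36065057],
       [  0.        , 398.02172969, 189.97998486],
       [  0.        ,   0.        ,   1.        ]]), 'position': array([1.06210312, 0.33050877, 0.83416306]), 'attitude': array([-140.73378281,    0.33481506,  124.1258842 ])}
jar_red [381.6 286.9] 0.64 [0.5791 0.3328 0.    ]
jar_red [266.5 175.5] 0.31 [ 0.4445 -0.0665  0.    ]
seat [267.8 178.9] 0.58 [ 0.4858 -0.0357  0.045 ]
pad_top [264.7 174.1] 0.44 [ 0.4852 -0.046   0.057 ]
jar_green [380.7 288.7] 0.69 [ 0.5843  0.3328 -0.    ]
jar_green [307.1 282.8] 0.58 [0.6641 0.1887 0.    ]
jar_yellow [354.2 205.6] 0.67 [0.4043 0.1819 0.    ]
tub [162.5 146.2] 0.6 [ 0.52   -0.3879  0.    ]
top {'mtx': array([[364.05860551,   0.        , 251.70578832],
       [  0.        , 364.05860551, 195.03698815],
       [  0.        ,   0.        ,   1.        ]]), 'position': array([ 0.39147683, -0.03789663,  0.89264387]), 'attitude': array([-171.02415645,   -1.44727149,  -89.90870295])}
jar_red [ 94.6 178.5] 0.87 [0.5718 0.3286 0.    ]
carousel [262.9 183.4] 0.9 [ 0.5621 -0.0881  0.    ]
seat [245.3 218.3] 0.9 [ 0.4704 -0.0442  0.045 ]
pad_top [246.4 213.4] 0.79 [ 0.4806 -0.0466  0.057 ]
jar_green [153.8 146. ] 0.65 [0.6562 0.1867 0.    ]
jar_yellow [149.7 245. ] 0.59 [0.4091 0.1858 0.    ]
tub [389.1 204.7] 0.9 [ 0.51   -0.4034  0.    ]
```

View pics/top.png

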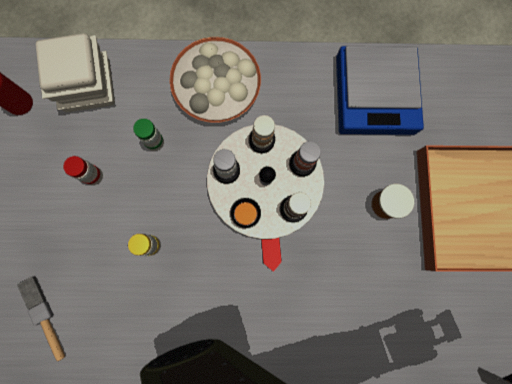

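View pics/scene.png

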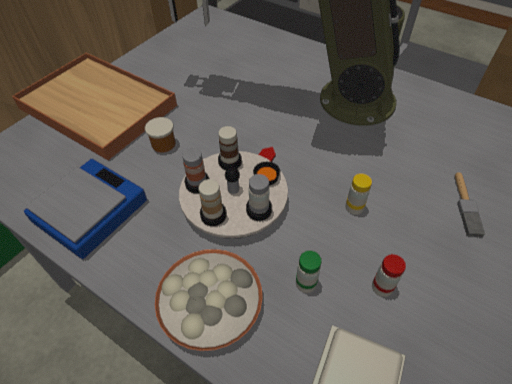

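The top view shows the red jar's lid at (77,167), the seat's orange pad at (245,213), the turntable centred near (266,180), and the pointer tip at (272,268). The scene view agrees: red jar at (390,275), orange pad at (266,174), pointer at (267,154). It shows `jar_red` and `jar_green` sharing one detection at about (381,288), which is the red jar. Next I measure by colour and depth.

```bash
cat > m.py <<'E'
from h import *
from scipy.optimize import least_squares
for n in("top","scene"):
    im=cv2.imread(f"{n}_raw.png"); d=np.load(f"{n}.npy"); c=cam(n); P=cloud(c,d)
    h,s,v=cv2.split(cv2.cvtColor(im,cv2.COLOR_BGR2HSV)); x,y,z=np.moveaxis(P,-1,0)
    def fit(m,r=None):
        p=P[m][:,:2]
        hull=cv2.convexHull((p*1e4).astype(np.float32))[:,0]/1e4
        q,rr=cv2.minEnclosingCircle((p*1).astype(np.float32)); return np.round(q,4),round(rr,4),m.sum(),np.median(P[m][:,2]).round(4),p.mean(0).round(4)
    red=((h<5)|(h>175))&(s>150)&(d>0)
    print(n,"lid",fit(red&(abs(z-.11)<.006)&(y>.2)&(y<.4)&(x>.45)&(x<.7)))
    tt=(abs(z-.045)<.006)&(s<60)&(v>120)&(np.hypot(x-.56,y+.09)<.2)
    print("table",fit(tt))
    k=(abs(z-.117)<.008)&(np.hypot(x-.55,y+.085)<.04); print("knob",fit(k))
    pad=(h>5)&(h<20)&(s>180)&(np.hypot(x-.48,y+.045)<.04); print("pad",fit(pad))
    pt=red&(abs(z-.008)<.01)&(np.hypot(x-.36,y+.1)<.12); print("pointer",fit(pt))
    p=P[pt][:,:2]; r=cv2.minAreaRect(p.astype(np.float32)*1000); print(r, "far",p[np.argsort(p[:,0])[:3]].round(4))
E
python3 m.py
```

```text
top lid (array([0.5772, 0.3324]), 0.0228, np.int64(333), np.float64(0.1096), array([0.577 , 0.3302]))
table (array([ 0.5867, -0.0749]), 0.1686, np.int64(6509), np.float64(0.0452), array([ 0.5551, -0.0902]))
knob (array([ 0.5622, -0.0907]), 0.0176, np.int64(185), np.float64(0.1155), array([ 0.5612, -0.0904]))
pad (array([ 0.4826, -0.0446]), 0.0271, np.int64(372), np.float64(0.0573), array([ 0.4825, -0.0439]))
pointer (array([ 0.3902, -0.1063]), 0.0399, np.int64(502), np.float64(0.0123), array([ 0.3913, -0.1065]))
((387.8540954589844, -106.96826934814453), (74.85621643066406, 42.498779296875), 4.005903720855713) far [[ 0.3506 -0.1085]
 [ 0.3506 -0.1108]
 [ 0.3528 -0.1063]]
scene lid (array([0.5805, 0.3327]), 0.0222, np.int64(343), np.float64(0.1107), array([0.5825, 0.333 ]))
table (array([ 0.5856, -0.0732]), 0.1668, np.int64(3493), np.float64(0.0461), array([ 0.585 , -0.0751]))
knob (array([ 0.5673, -0.0889]), 0.0174, np.int64(127), np.float64(0.1162), array([ 0.5683, -0.0873]))
pad (array([ 0.4826, -0.0407]), 0.0315, np.int64(174), np.float64(0.0584), array([ 0.4767, -0.0419]))
pointer (array([ 0.379 , -0.1044]), 0.0271, np.int64(141), np.float64(0.0131), array([ 0.3802, -0.105 ]))
((376.2812194824219, -105.85305786132812), (48.23527526855469, 43.68035888671875), 3.667813301086426) far [[ 0.3523 -0.1082]
 [ 0.3545 -0.1103]
 [ 0.3547 -0.11  ]]
```

```bash
cat > w.py <<'E'
from h import *
def look(tag):
    manip.dwell(.2); c=cam("wrist"); im,d=manip.read_camera("wrist"); cv2.imwrite(f"pics/{tag}.png",im)
    return c,im,d,cloud(c,d)
E
python3 - <<'E'
from w import *
print(manip.read_orientation(),manip.camera_params("wrist"))
C=np.array([.563,-.0895])
for yaw in range(-180,180,30):
    o=[]
    for p in([.577,.332,.16],[.4826,-.0445,.3],[.468,-.098,.1]):
        j=manip.solve_ik(p,[180,0,yaw]); o.append(None if j is None else np.round(j)[[0,3,4,5]])
    print(yaw,o)
manip.move_to([.44,-.08,.36],[180,0,manip.read_orientation()[2]+0])
c,im,d,P=look("w1")
for l in("seat","pad_top","base","carousel"):
    for r in manip.mark_of(l,"wrist")[:1]:
        z={"seat":.045,"pad_top":.057}.get(l,0); print(l,np.round(r["uv"]),r["confidence"],ray_z(c,r["uv"],z).round(4))
np.savez("w1.npz",P=P,im=im,d=d,K=c[0],R=c[1],t=c[2]); print(manip.read_orientation(),manip.read_clock())
E
```

```text
[ 1.79999617e+02 -3.73768812e-04  2.10168888e+01] {'mtx': array([[274.03584565,   0.        , 255.62013826],
       [  0.        , 274.03584565, 191.64742452],
       [  0.        ,   0.        ,   1.        ]]), 'position': array([ 0.27126881, -0.48398626,  0.38335219]), 'attitude': array([ 1.64301977e+02,  1.65934002e-02, -6.89577124e+01])}
-180 [array([ 27.,   0.,  76., -63.]), array([ -10.,    0.,   84., -100.]), array([ -16.,    0.,   58., -106.])]
-150 [array([ 27.,   0.,  76., -93.]), array([ -10.,    0.,   84., -130.]), array([ -16.,    0.,   58., -136.])]
-120 [array([  27.,    0.,   76., -123.]), None, None]
-90 [None, None, None]
-60 [None, array([-10.,  -0.,  84., 140.]), array([-16.,  -0.,  58., 134.])]
-30 [None, array([-10.,  -0.,  84., 110.]), array([-16.,  -0.,  58., 104.])]
0 [array([ 27.,  -0.,  76., 117.]), array([-10.,  -0.,  84.,  80.]), array([-16.,  -0.,  58.,  74.])]
30 [array([27., -0., 76., 87.]), array([-10.,  -0.,  84.,  50.]), array([-16.,  -0.,  58.,  44.])]
60 [array([27., -0., 76., 57.]), array([-10.,  -0.,  84.,  20.]), array([-16.,  -0.,  58.,  14.])]
90 [array([27., -0., 76., 27.]), array([-10.,   0.,  84., -10.]), array([-16.,   0.,  58., -16.])]
120 [array([27., -0., 76., -3.]), array([-10.,   0.,  84., -40.]), array([-16.,   0.,  58., -46.])]
150 [array([ 27.,   0.,  76., -33.]), array([-10.,   0.,  84., -70.]), array([-16.,   0.,  58., -76.])]
seat [244. 129.] 0.68 [ 0.4844 -0.0414  0.045 ]
pad_top [242. 131.] 0.71 [ 0.4815 -0.0398  0.057 ]
carousel [284.  93.] 0.91 [ 0.568  -0.0854  0.    ]
[-1.79997446e+02  1.57520332e-03  2.10079249e+01] 3.225
```

View pics/w1.png

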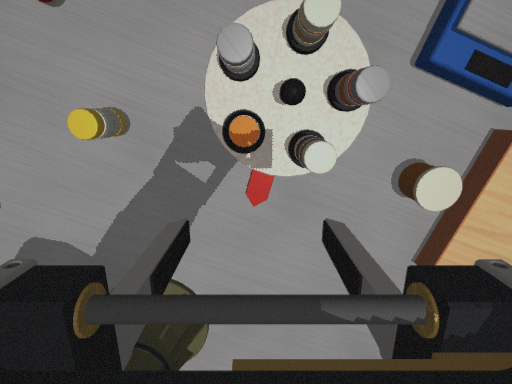

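The wrist view shows the seat's orange pad at (244,131), the knob at (292,91), the pointer from (262,172) to its tip at (256,206), and the whole turntable disc. I'll fit all of these, then go to the red jar.

```bash
cat > fit.py <<'E'
from w import *
from scipy.optimize import least_squares
def circ(c,ct,z,r0):
    q=np.array([ray_z(c,p,z)[:2] for p in ct])
    m=q.mean(0)
    s=least_squares(lambda a:np.hypot(*(q-a[:2]).T)-r0,[*m],loss='soft_l1',f_scale=.001)
    return s.x, np.median(abs(s.fun))
def analyse(c,im,d,P,cen=(.563,-.0895)):
    h,s,v=cv2.split(cv2.cvtColor(im,cv2.COLOR_BGR2HSV)); x,y,z=np.moveaxis(P,-1,0)
    D=np.hypot(x-cen[0],y-cen[1])
    tt=((abs(z-.045)<.006)&(D<.16)).astype(np.uint8)
    pts=np.argwhere(tt)[:,::-1]; hull=cv2.convexHull(pts.astype(np.int32))[:,0].astype(float)
    out={"disc":circ(c,hull,.045,.14)}
    def cen_of(m,zz):
        n,l,st,ce=cv2.connectedComponentsWithStats(m.astype(np.uint8)); k=1+np.argmax(st[1:,4]); 
        hh=cv2.convexHull(np.argwhere(l==k)[:,::-1].astype(np.int32))[:,0].astype(float)
        M=cv2.moments(hh.astype(np.float32)); return ray_z(c,(M['m10']/M['m00'],M['m01']/M['m00']),zz)[:2],hh
    out["pad"]=cen_of((h>5)&(h<22)&(s>150)&(D<.13)&(z<.065),.057)[0]
    pm=((h<5)|(h>175))&(s>120)&(z<.02)&(D<.24)&(D>.1)
    _,hh=cen_of(pm,.012); q=np.array([ray_z(c,p,.012)[:2] for p in np.argwhere(pm)[:,::-1]]); out["pointer_mean"]=q.mean(0)
    C=out["disc"][0]; r=np.hypot(*(q-C).T); out["tip"]=q[r>r.max()-.004].mean(0),r.max()
    kn=(abs(z-.110)<.012)&(D<.03); out["knob"]=P[kn][:,:2].mean(0)
    ang=lambda p:np.degrees(np.arctan2(p[1]-C[1],p[0]-C[0]))%360
    out["seat_ang"]=ang(out["pad"]),np.hypot(*(out["pad"]-C)); out["ptr_ang"]=ang(out["pointer_mean"]),ang(out["tip"][0])
    return out
E
python3 - <<'E'
from fit import *
f=np.load("w1.npz"); c=(f["K"],f["R"],f["t"])
print(analyse(c,f["im"],f["d"],f["P"]))
d=np.load("top.npy");c=cam("top");print(analyse(c,cv2.imread("top_raw.png"),d,cloud(c,d)))
manip.move_to([.50,.29,.33],[180,0,120])
c,im,d,P=look("w2")
h,s,v=cv2.split(cv2.cvtColor(im,cv2.COLOR_BGR2HSV)); x,y,z=np.moveaxis(P,-1,0)
m=((h<6)|(h>174))&(s>120)&(abs(z-.11)<.006)&(np.hypot(x-.577,y-.332)<.06)
print("lid n",m.sum())
if m.sum():
    hull=cv2.convexHull(np.argwhere(m)[:,::-1].astype(np.int32))[:,0].astype(float)
    print(circ(c,hull,.11,.023),P[m].mean(0))
for r in manip.mark_of("jar_red","wrist")[:2]: print(r,ray_z(c,r["uv"],0))
E
```

```text
{'disc': (array([ 0.56325769, -0.089506  ]), np.float64(0.0014002040826722045)), 'pad': array([ 0.48155988, -0.04157904]), 'pointer_mean': array([ 0.38950271, -0.1046499 ]), 'tip': (array([ 0.35355244, -0.10837873]), np.float64(0.21273526780015223)), 'knob': array([ 0.56266454, -0.08806834]), 'seat_ang': (np.float64(149.60253809863147), np.float64(0.09471813712386278)), 'ptr_ang': (np.float64(184.98112013060359), np.float64(185.1425638981043))}
{'disc': (array([ 0.56215118, -0.09097309]), np.float64(0.0010571508932112755)), 'pad': array([ 0.48259925, -0.04381743]), 'pointer_mean': array([ 0.3914895 , -0.10663619]), 'tip': (array([ 0.35217114, -0.10964421]), np.float64(0.21246254601437067)), 'knob': array([ 0.55983688, -0.09043674]), 'seat_ang': (np.float64(149.34198787817814), np.float64(0.09247791966656628)), 'ptr_ang': (np.float64(185.24384006514944), np.float64(185.0812935356716))}
lid n 753
(array([0.57654215, 0.33475134]), np.float64(0.000600508434989917)) [0.57704432 0.33481004 0.1084603 ]
```

View pics/w2.png

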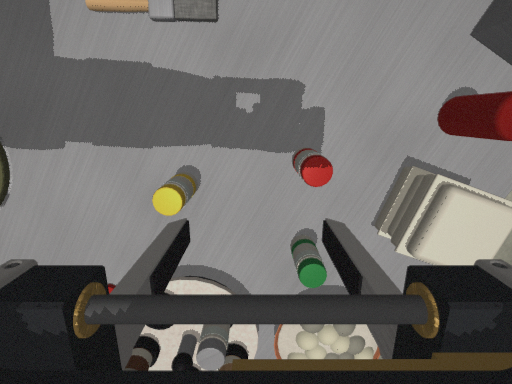

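Top and wrist agree to about 2 mm: axis (0.563,-0.090), seat angle 149.5°, radius 0.094, pointer 185.1°, turn ≈35.6° (0.62 rad, within the stated range). In the wrist picture the red jar is alone at (315,165), with free space for the fingers. Grasp it now.

```bash
python3 - <<'E'
from w import *
J=[.577,.3338]; o=[180,0,150]
manip.command_gripper(1.0,40)
manip.move_to([*J,.20],o); manip.move_l([*J,.062],.12)
print("touch",manip.read_wrist_force())
manip.command_gripper(0.0,40); manip.dwell(.2)
print(manip.read_finger_gap(),manip.read_grip_force())
manip.move_l([*J,.26],.12)
manip.dwell(.3);print(manip.read_finger_gap(),manip.read_wrist_force(),manip.read_tool_pos())
S=np.array([.563,-.090])+.095*np.array([np.cos(np.radians(149.5)),np.sin(np.radians(149.5))])
manip.move_l([*S,.26],.25,[180,0,149.5]); manip.dwell(.4)
print(S,manip.read_tool_pos(),manip.read_wrist_force(),manip.read_clock())
for n in("top","scene"):
    im,d=manip.read_camera(n); cv2.imwrite(f"pics/{n}2.png",im); c=cam(n);P=cloud(c,d)
    h,s,v=cv2.split(cv2.cvtColor(im,cv2.COLOR_BGR2HSV)); x,y,z=np.moveaxis(P,-1,0)
    m=((h<6)|(h>174))&(s>120)&(z>.17)&(np.hypot(x-S[0],y-S[1])<.08); print(n,m.sum(),P[m].mean(0) if m.sum() else 0)
c,im,d,P=look("w3")
a=cv2.imread("pics/scene2.png");cv2.imwrite("pics/v3.png",cv2.resize(np.hstack([a[60:300,130:400],im[60:300,120:390]]),None,fx=1.45,fy=1.45))
E
```

```text
touch [ 0.45311791 -0.12443938  0.77953058]
0.5073305671831287 39.99336361885071
0.5052343624169703 [ 1.36559652  0.50569851 -2.18060282] [0.57699222 0.33381008 0.25989236]
[ 0.48114523 -0.04178386] [ 0.48117521 -0.04164008  0.2599652 ] [-0.21480097 -0.15552367 -2.2776867 ] 12.3
top 12 [ 0.45947384 -0.03312559  0.27348566]
scene 266 [ 0.49933678 -0.03859487  0.27858266]
```

View pics/v3.png

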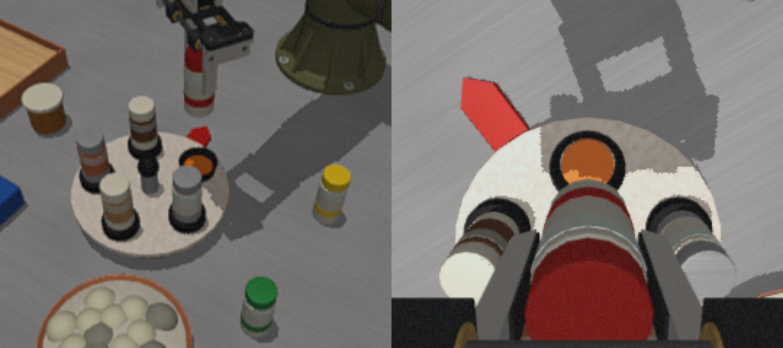

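The jar hangs upright between the fingers (scene crop about (200,80)). In the wrist crop the jar's axis and the pad are both at column 587, so it is lined up sideways. I'll check the jar's position along the other axis from the depth, and the pad again from this view.

```bash
python3 - <<'E'
from fit import *
c,im,d,P=look("w4"); x,y,z=np.moveaxis(P,-1,0)
h,s,v=cv2.split(cv2.cvtColor(im,cv2.COLOR_BGR2HSV))
t=np.array(manip.read_tool_pos())
for lo,hi in((.195,.215),(.215,.235)):
    m=(z>lo)&(z<hi)&(np.hypot(x-t[0],y-t[1])<.03); q=P[m][:,:2]
    f=least_squares(lambda a:np.hypot(*(q-a).T)-.024,t[:2],loss='soft_l1',f_scale=.001)
    print(lo,m.sum(),f.x,np.median(abs(f.fun)))
# collar ring outer (dark) visible & pad
cen=(.563,-.09)
m=(h>5)&(h<22)&(s>130)&(np.hypot(x-.481,y+.042)<.035)&(z<.07); q=P[m][:,:2]
print("pad",m.sum(),P[m].mean(0),q.min(0),q.max(0))
hull=cv2.convexHull(np.argwhere(m)[:,::-1].astype(np.int32))[:,0].astype(float)
k=(abs(z-.069)<.004)&(np.hypot(x-.481,y+.042)<.045); w=P[k]; print("collar",k.sum(),w.mean(0))
for R0 in(.03,.032):
  f=least_squares(lambda a:np.hypot(*(w[:,:2]-a[:2]).T)-a[2],[.481,-.042,R0],loss='soft_l1',f_scale=.001); print(f.x)
zmin=z[(np.hypot(x-t[0],y-t[1])<.03)&(z>.15)].min(); print("jar bottom",zmin)
E
```

```text
0.195 212 [ 0.48255857 -0.04157422] 0.00012006973343137162
0.215 354 [ 0.48222251 -0.04126454] 0.00013185694561156786
pad 901 [ 0.47772502 -0.03981155  0.05539962] [ 0.45602842 -0.06889037] [ 0.50728133 -0.01663263]
collar 364 [ 0.47122315 -0.03611501  0.06716725]
[ 0.48100679 -0.04176044  0.03302334]
[ 0.48100679 -0.04176044  0.03302334]
jar bottom 0.19881413865269043
```

```bash
python3 - <<'E'
from w import *
f0=np.array(manip.read_wrist_force())
p=np.array(manip.read_tool_pos()); S=np.array([.4799,-.0421])
manip.move_l([*S,.15],.15); 
z=.15
while z>.103:
    z-= .004 if z>.122 else .001
    manip.move_l([*S,z],.05); f=np.array(manip.read_wrist_force())-f0
    print(round(z,3),f.round(1),np.round(manip.read_tool_pos(),4))
    if f[2]>18 or np.hypot(f[0],f[1])>12 : break
print(manip.read_finger_gap(),manip.read_clock())
c,im,d,P=look("w5"); np.savez("w5.npz",P=P,im=im,d=d,K=c[0],R=c[1],t=c[2])
a,_=manip.read_camera("scene"); cv2.imwrite("pics/v5.png",cv2.resize(np.hstack([a[60:300,130:400],im[60:300,120:390]]),None,fx=1.45,fy=1.45))
E
```

```text
0.146 [ 0.1 -0.3 -0.4] [ 0.48   -0.0421  0.1462]
0.142 [ 0.6 -0.6 -0.5] [ 0.4798 -0.0421  0.1418]
0.138 [ 0.6 -0.6  0.3] [ 0.4798 -0.0421  0.1377]
0.134 [-0.1 -1.1  0.1] [ 0.4798 -0.0421  0.1337]
0.13 [-0.5 -0.2 -0.5] [ 0.4798 -0.0421  0.1297]
0.126 [ 0.5 -0.2 -1.3] [ 0.4798 -0.0421  0.1257]
0.122 [ 0.4 -0.6 -1.3] [ 0.4798 -0.0421  0.1217]
0.121 [-0.4  0.2 -0.2] [ 0.4799 -0.0421  0.121 ]
0.12 [ 1.4 -1.1 -0.9] [ 0.4799 -0.0421  0.12  ]
0.119 [ 0.3 -0.2 -1.1] [ 0.4799 -0.0421  0.119 ]
0.118 [-1.3  0.3  2.6] [ 0.48   -0.0421  0.1181]
0.117 [-0.5 -0.7  4.1] [ 0.48   -0.0421  0.1171]
0.116 [-0.2 -0.1  3.7] [ 0.48   -0.0421  0.116 ]
0.115 [ 0.5 -0.3  4. ] [ 0.4799 -0.0421  0.1149]
0.114 [ 0.2 -0.8  3.4] [ 0.4799 -0.0421  0.1139]
0.113 [-0.4 -0.5  2.9] [ 0.4799 -0.0421  0.1129]
0.112 [ 0.6 -0.2  4.1] [ 0.4799 -0.0421  0.1119]
0.111 [ 0.3 -0.   4. ] [ 0.4799 -0.0421  0.1109]
0.11 [ 0.2 -1.2  4.2] [ 0.4799 -0.0421  0.1099]
0.109 [ 0.3 -0.3  4.5] [ 0.4799 -0.0421  0.1089]
0.108 [-2.2  0.1 13.8] [ 0.4801 -0.0421  0.1087]
0.107 [-6.2  0.6 25.1] [ 0.4804 -0.0422  0.1086]
0.5014597648176125 19.2833
```

View pics/v5.png

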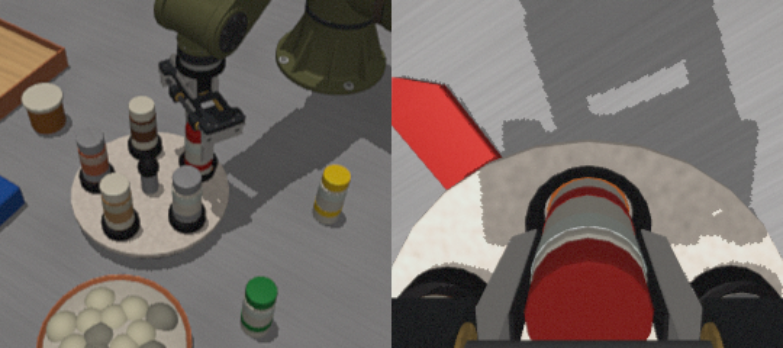

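The press matches the spec: contact at 57 mm, 10 mm of soft travel, then a hard stop. In the wrist crop the jar sits inside the collar at about (587,200). Now I turn it about the axis, rotating the tool with it.

```bash
cat > turn.py <<'E'
from fit import *
C=np.array([.563,-.090]); S=np.array([.4799,-.0421])
def go(a,z=.1085,v=.05):
    r=np.radians(a); M=np.array([[np.cos(r),-np.sin(r)],[np.sin(r),np.cos(r)]])
    manip.move_l([*(C+M@(S-C)),z],v,[180,0,(149.5+a+180)%360-180])
E
python3 - <<'E'
from turn import *
for a in np.linspace(0,36.4,12):
    go(a); f=np.array(manip.read_wrist_force()); print(round(a,1),f.round(1))
    if np.linalg.norm(f)>40: break
print(manip.read_clock(),manip.read_finger_gap())
c,im,d,P=look("w6"); np.savez("w6.npz",P=P,im=im,d=d,K=c[0],R=c[1],t=c[2]); print(manip.read_tool_pos())
a,dd=manip.read_camera("top");cv2.imwrite("top6_raw.png",a);np.save("top6.npy",dd)
b,_=manip.read_camera("scene"); cv2.imwrite("pics/v6.png",cv2.resize(np.hstack([b[60:300,130:400],im[60:300,120:390]]),None,fx=1.45,fy=1.45))
E
```

```text
0.0 [-2.7  0.4  9.7]
3.3 [0.1 1.8 7.4]
6.6 [0.3 0.9 7.9]
9.9 [1.1 1.1 7.7]
13.2 [-0.2  2.7  7.1]
16.5 [-0.9  1.8  8.2]
19.9 [-0.1  1.6  8.8]
23.2 [-0.6  1.9  9. ]
26.5 [-1.7  1.8  9.8]
29.8 [-1.4  2.3  9.4]
33.1 [-1.5  2.2  9.6]
36.4 [-0.6  1.2 10.5]
22.675 0.5031642346434277
[ 0.46775611 -0.10068782  0.1087635 ]
```

View pics/v6.png

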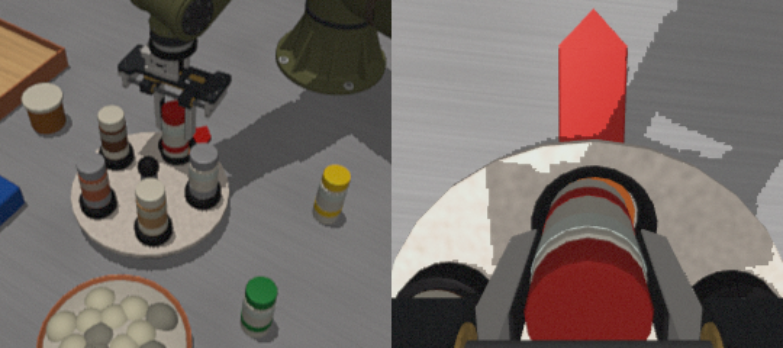

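The jar stands in front of the pointer: crop columns are jar ≈585, collar ≈595, pointer ≈593. Now the same in numbers.

```bash
cat > chk.py <<'E'
from turn import *
def chk(c,im,P,ja=186):
    x,y,z=np.moveaxis(P,-1,0); h,s,v=cv2.split(cv2.cvtColor(im,cv2.COLOR_BGR2HSV))
    g=C+.095*np.array([np.cos(np.radians(ja)),np.sin(np.radians(ja))])
    ang=lambda p:np.degrees(np.arctan2(p[1]-C[1],p[0]-C[0]))%360
    m=(z>.074)&(z<.092)&(np.hypot(x-g[0],y-g[1])<.03); q=P[m][:,:2]
    j=least_squares(lambda a:np.hypot(*(q-a).T)-.024,g,loss='soft_l1',f_scale=.001).x
    k=(abs(z-.067)<.004)&(np.hypot(x-g[0],y-g[1])<.042)&(v<70); w=P[k][:,:2]
    co=least_squares(lambda a:np.hypot(*(w-a).T)-.033,g,loss='soft_l1',f_scale=.001).x
    pm=((h<5)|(h>175))&(s>120)&(z<.02)&(np.hypot(x-C[0],y-C[1])>.16)&(np.hypot(x-C[0],y-C[1])<.23)
    r=P[pm][:,:2]; e=r.mean(0)
    print("jar",j,ang(j),np.hypot(*(j-C)),m.sum(),"collar",co,ang(co),np.hypot(*(co-C)),k.sum(),"ptr",e,ang(e))
    (bx,by),vec=r.mean(0),np.linalg.svd(r-r.mean(0))[2][0] if len(r)<4000 else (0,0)
    print("ptr axis",np.degrees(np.arctan2(vec[1],vec[0]))%180)
E
python3 - <<'E'
from chk import *
f=np.load("w6.npz"); chk((f["K"],f["R"],f["t"]),f["im"],f["P"])
E
```

```text
jar [ 0.46909722 -0.09951713] 185.78721830120296 0.09438383324011948 427 collar [ 0.46899146 -0.0963789 ] 183.8818215397784 0.09422471210396109 832 ptr [ 0.38026127 -0.10617271] 185.05760243043227
ptr axis 5.687493211697236
```

The jar is at 185.8° and the seat at 183.9°. The spring holds the collar against the jar, so that is the 3 mm clearance. The pointer is at 185.1°. A small nudge balances the two, then I check stillness and hand in.

```bash
python3 - <<'E'
from chk import *
go(36.6,.1085,.02); manip.dwell(1.0)
c,im,d,P=look("w7"); chk(c,im,P)
print(manip.read_wrist_force(),manip.read_grip_force(),manip.read_finger_gap(),np.abs(manip.read_joint_vel()).max(),manip.read_tool_pos(),manip.read_orientation(),manip.read_clock())
print(manip.job_done())
E
```

```text
jar [ 0.46916279 -0.09983496] 185.98325155940563 0.09435119195440961 426 collar [ 0.46902396 -0.09670798] 184.08283152477483 0.09421514554158777 841 ptr [ 0.38028896 -0.10608995] 185.0326131192346
ptr axis 4.885905647018537
[-1.84291948  2.04862169  9.66033105] 40.00213444232941 0.5044837603196002 0.1334715156214538 [ 0.46780179 -0.10098687  0.1087645 ] [ 1.79992087e+02  1.00078256e-02 -1.73895860e+02] 24.525
the job is handed in; nothing more can be done
None
```

I seated the red jar, pressed the pad through its full 10 mm to a hard stop, and turned the carousel to the pointer. The arm was still gripping the jar there when I handed in at 24.5 s; by the last wrist image the jar is about 1° past the pointer and its seat about 1° short.

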